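# Show the next transfer and log it

## Robot

A 7-joint arm with a two-finger parallel gripper is mounted at the origin on a cart in front of the work surface, level with it; the furniture and walls round the work are solid. World frame = base frame: x ahead of the robot, y to its left, z up, the work surface at z = 0. Lengths are in m, angles in rad, forces in N, time in s.
With the tool pointing down it reaches from about 0.4 to 0.85 m from the base axis. Payload 10.4 kg.
Tool frame: the origin (TCP) lies between the finger pads, 19 mm behind the fingertips; this is the grasp point; z points along the fingers, y is the line along which they close (so a half turn about z gives the same grasp; the last joint's range is limited). The gripper opens to 85 mm and grips with 20 to 120 N. Pads are 22 mm wide; open, the fingers measure 114 mm over their backs; the gripper's body (76 mm by 85 mm) begins 54 mm behind the grasp point. The pads swing forward as they close: fully open they stand 13 mm farther back than shut.
Start: joints at [1.26, 0.332, -0.065, 1.46, 0.022, 1.35, -0.088], TCP at [0.177, -0.599, 0.25] pointing down, gripper open.
Joint ranges: [-2.6, 2.6], [-0.5, 2.12], [-1.47, 1.34], [0.16, 2.42], [-1.27, 4.41], [0.06, 2.06], [-2.6, 2.6]. Speed limits (rad/s): [2.22, 2.22, 2.79, 2.79, 3.14, 3.14, 3.14].

## Interface

Orientations are given as a unit quaternion [x, y, z, w].
In Python, from workcell import * gives the robot as it stands.
- The arm moves only by the tool apply_moves, never from a script. Its argument "rows" is a list of rows, each an object of numbers: "x", "y", "z": the shift along the tool's x, y, z in mm; "ax", "ay", "az": the turn, a rotation vector about the tool's x, y, z in degrees; "gripper": the closure, from 0 (fully open) to 1 (shut). A call has 1 to 5 rows; each row shifts and turns the commanded pose from where the row before left it, along the tool's axes as they then stand; what a row does not reach is not made up. A row lasts 1/12 s, in which the tool goes at most 41.7 mm and 7.16 degrees, less where a joint would pass 70% of its speed; a pose out of reach is approached as far as the arm can. A call with a gripper value outside its range is refused whole. The fingers move at their own pace and stop on an object; "newtons" is the grip in N (left out, the last holds). Time passes only in rows, so rows that do not move let the fingers close. It gives the time, the measured TCP pose, the force, the opening and the grip force at its end, in the units of the state.
- get_obs(): the state, without advancing time (a new reading comes with each control period).
- camera(name): name is "scene" or "top" or "wrist"; returns a dict with "color" (400x640x3 uint8, red, green, blue), "fov_y" (degrees; the focal length in pixels is half the picture's height over the tangent of half this angle, whatever the lens; pixels are square), "cx", "cy" (the principal point, pixels), "rvec" (rotation vector, rad) and "tvec" (3), from world to camera coordinates, as OpenCV has them. Camera axes: x right, y down, z forward; pixel columns grow to the right and rows downward; lengths in m; the calibration is good to about 2 mm. A picture is of the moment at which its call begins. There is no depth.
- hand_in(): hands the job in; it is judged then, once.
The state is a dict: "clock": time; "joint_pos": joint angles; "joint_velocities": joint speeds; "tau": joint torques, N m; "position": TCP position; "ee_rot": TCP orientation; "ft_force": force on the tool from outside, world axes, zero at the start; "torque": the same for the moment, N m; "grip_width": opening from 0.0 (shut) to 1.0 (fully open); "grasp_force": force on a finger pad.
Only numpy, scipy, OpenCV 4.12 (cv2) and the standard library are available. Lean on these libraries where they do the work, as an engineer would, in place of code of your own. Each camera call takes 0.05 s, during which the arm holds its last target. There are 200 camera calls.

## Task

Show the bench camera which transfer comes next: hold the fingertips two or three centimetres above the lid of the red-lidded jar and stay there for two seconds, then do the same above the square weighing boat, and then press the green button all the way down to log it and let it go. Touch nothing but the button, lift or shift nothing, and do not bring the fingertips close over any other jar or the round dish.

Things in the scene. Friction and masses are not known exactly. Their poses are not given: they have to be found in the camera images.
- red_jar: upright glass jar with a red screw lid, 76 mm across, 136 mm tall, loose; the jar to point at, must not be touched; origin at the centre of its underside, z up
- red_jar_lid (a point): centre of the top face of the red lid, 136 mm above the worktop
- purple_jar: upright glass jar with a purple screw lid, 73 mm across, 116 mm tall, loose; a bystander; origin at the centre of its underside, z up
- green_jar: upright glass jar with a dark green screw lid, 74 mm across, 130 mm tall, loose; a bystander, empty; origin at the centre of its underside, z up
- white_jar: upright glass jar with a white screw lid, 69 mm across, 120 mm tall, loose; a bystander, empty; origin at the centre of its underside, z up
- weigh_boat: small square white weighing boat with sloping sides, 68 x 68 x 14 mm, loose on the worktop; the second thing to point at, must not be touched; origin at the centre of its underside, z up
- weigh_boat_centre (a point): middle of the weighing boat's opening, at the height of its rim, 14 mm above the worktop
- dish: round white shallow dish, 93 mm across, 16 mm tall, loose; a bystander; origin at the centre of its underside
- log_button (a joint): travel of the green button: 0 released, 0.006 m fully down; a spring brings it back; about 4 N pushes it fully down
- log_button_base: the grey round housing of the button, 52 mm across, 12 mm tall, fixed to the worktop; origin at the centre of its underside
- log_button_top (a point): centre of the top of the round green push button, 36 mm across, on its grey housing; pressed straight down; this point is 22 mm above the worktop and moves down with the button
There are look-alikes about, which are no part of the job. What is shaped like the log_button_base but brown is not meant.

How it is judged:
On the way, in this order (a step that is already met when the one before it is completed fails the run):
1. the tool point stays above the red lid: TCP within 35 mm of its centre sideways and less than 70 mm above it, for 1.5 s (horizontal distance between the grasp point and red_jar_lid below 0.035 m and z of the grasp point in the frame of red_jar_lid between 0.012 and 0.07 m), for 1.5 s.
2. then the tool point stays above the weighing boat: TCP within 35 mm of its centre sideways and less than 70 mm above its rim, for 1.5 s (horizontal distance between the grasp point and weigh_boat_centre below 0.035 m and z of the grasp point in the frame of weigh_boat_centre between 0.012 and 0.07 m), for 1.5 s.
3. then the fingers press the green button at least 4.5 mm down (value of joint log_button above 0.0045 m and contact force between the fingers and log_button_base above 0.5 N), for 0.05 s.
At the end, for the whole second after the job is handed in: The green button is released (less than 1.5 mm down), and all four jars, the weighing boat and the dish stand upright, at rest, within 10 mm of where they stood (value of joint log_button below 0.0015 m and distance of each of red_jar, purple_jar, green_jar, white_jar, weigh_boat, dish from where it was at the start of the episode below 0.01 m and angle between each of red_jar, purple_jar, green_jar, white_jar, weigh_boat, dish's own z axis and vertical below 0.1 rad and linear speed of each of red_jar, purple_jar, green_jar, white_jar, weigh_boat, dish below 0.02 m/s); the robot touches nothing.
It fails at once if the robot touches a jar, the weighing boat or the dish (over 0.5 N) (contact force between any of the fingers, the arm and red_jar above 0.5 N or contact force between any of the fingers, the arm and purple_jar above 0.5 N or contact force between any of the fingers, the arm and green_jar above 0.5 N or contact force between any of the fingers, the arm and white_jar above 0.5 N or contact force between any of the fingers, the arm and weigh_boat above 0.5 N or contact force between any of the fingers, the arm and dish above 0.5 N).
It fails at once if a jar, the weighing boat or the dish is shifted, lifted or carried by more than 10 mm (distance of any of red_jar, purple_jar, green_jar, white_jar, weigh_boat, dish from where it was at the start of the episode above 0.01 m).
It fails at once if the tool point comes within 35 mm sideways and 60 mm above the top of another jar or the dish (pointing at the wrong thing) ((horizontal distance between the grasp point and purple_jar below 0.035 m and height (world z) of the grasp point below 0.176 m) or (horizontal distance between the grasp point and green_jar below 0.035 m and height (world z) of the grasp point below 0.19 m) or (horizontal distance between the grasp point and white_jar below 0.035 m and height (world z) of the grasp point below 0.18 m) or (horizontal distance between the grasp point and dish below 0.035 m and height (world z) of the grasp point below 0.076 m)).
It also fails if it takes over 51 s, if anything falls off the work surface, if the arm or the gripper's body presses on something with over 40 N, if the wrist force passes 120 N, or if a joint passes its speed limit or range.

## Working session

There is one attempt and no reset: what is moved stays moved. The work goes in short steps, Python scripts to look and compute and a tool call to move; the robot and the scene stay as the last step left them, time stands still between calls to the robot, and variables do not carry over. Pictures are saved under pics/ and viewed, at most 10 in all, crops included, and the job is handed in when it is done.

Besides the shell and the picture viewer there is one more tool, called after "Request:" as name(argument=value, ...), one argument or row to a line, values as JSON. apply_moves: Moves the arm, as the interface text tells. Its arguments: {"type":"object","properties":{"rows":{"type":"array","items":{"type":"object","properties":{"x":{"type":"number"},"y":{"type":"number"},"z":{"type":"number"},"ax":{"type":"number"},"ay":{"type":"number"},"az":{"type":"number"},"gripper":{"type":"number"}}}},"newtons":{"type":"number"}},"required":["rows"]}

```bash
mkdir -p pics; cat > h.py <<'E'
from workcell import *
import numpy as np, cv2
def snap(n,f):
    c=camera(n); cv2.imwrite(f,cv2.cvtColor(c['color'],cv2.COLOR_RGB2BGR)); np.save(f[:-4]+'.npy',c,allow_pickle=True); return c
def load(f): return np.load(f,allow_pickle=True).item()
def ray(c,u,v,z):
    h=c['color'].shape[0]; f=h/2/np.tan(np.radians(c['fov_y'])/2)
    R=cv2.Rodrigues(np.array(c['rvec'],float))[0]; t=np.array(c['tvec'],float).ravel()
    o=-R.T@t; d=R.T@np.array([(u-c['cx'])/f,(v-c['cy'])/f,1]); return o+d*(z-o[2])/d[2]
E
python3 - <<'E'
from h import *
for n in('top','scene'):
    c=snap(n,f'pics/{n}1.png'); print(n,c['fov_y'],c['rvec'],c['tvec'])
o=get_obs(); print({k:o[k] for k in('clock','position','ee_rot','ft_force','grip_width')})
E
```

```text
top 49.52672905107116 [ 2.10285137 -2.12741987  0.22042519] [-0.08019389  0.50998759  0.93975595]
scene 45.947190045795125 [ 0.6106472  -2.67188579  1.1245134 ] [0.40768817 0.26588753 0.89861532]
{'clock': 0.1, 'position': array([ 0.17731413, -0.59898316,  0.24928007]), 'ee_rot': array([ 9.89664321e-01,  1.43401867e-01, -1.10367935e-04, -6.50442812e-04]), 'ft_force': array([-0.20059933, -0.27342191,  0.11833988]), 'grip_width': 0.9995148115958629}
```

View pics/top1.png

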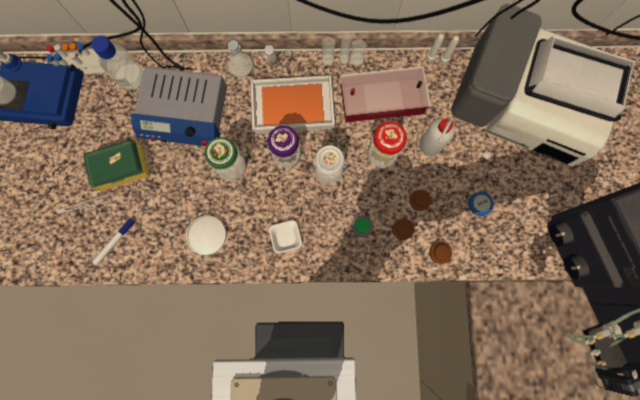

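View pics/scene1.png

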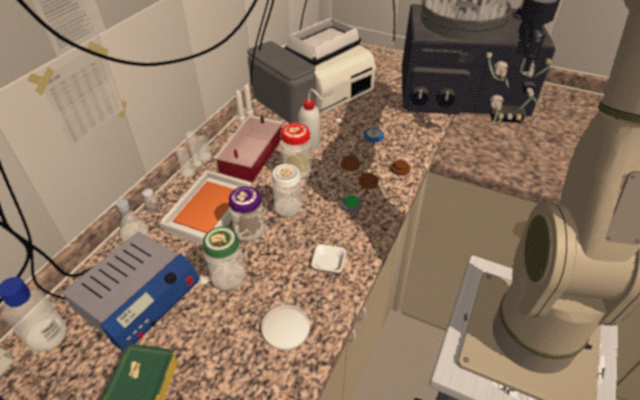

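Top view candidates:
- **Red lid:** jar at (390,137), or the red-tipped wash bottle at (437,135). I choose the jar.
- **Boat:** square at (285,237), or the round dish at (206,235). I choose the square.
- **Button:** green at (363,226), the brown ones at (403,230), (420,200) and (441,252), or the blue one at (481,204). I choose the green.

Next I measure these and check them in a close crop.

```bash
python3 - <<'E'
from h import *
c=load('pics/top1.npy'); s=load('pics/scene1.npy')
def find(c,box,lo,hi):
    x0,y0,x1,y1=box; h=cv2.cvtColor(c['color'][y0:y1,x0:x1].copy(),cv2.COLOR_RGB2HSV)
    m=cv2.inRange(h,lo,hi); n,_,st,ce=cv2.connectedComponentsWithStats(m)
    # outer contour fitted by the enclosing circle/rect
    cs=max(cv2.findContours(m,cv2.RETR_EXTERNAL,cv2.CHAIN_APPROX_NONE)[0],key=cv2.contourArea)
    (u,v),(w,hh),a=cv2.minAreaRect(cs); return u+x0,v+y0,w,hh,a
W=((0,0,150),(180,60,255))
T={'red':((365,115,415,165),(0,150,80),(8,255,255),.136),'boat':((262,212,312,262),(0,0,140),(180,35,255),.014),
'btn':((345,208,385,245),(55,100,30),(90,255,255),.022),'purple':((262,120,305,165),(125,80,20),(155,255,255),.116),
'green':((200,130,245,175),(50,80,30),(90,255,255),.13),'white':((310,140,348,172),(0,0,170),(180,40,255),.12),'dish':((180,208,234,262),(0,0,150),(180,40,255),.016)}
for k,(b,lo,hi,z) in T.items():
    r=find(c,b,lo,hi); print(k,np.round(r,1),ray(c,r[0],r[1],z).round(3))
S={'red':((275,118,318,150),*T['red'][1:]),'boat':((305,238,355,278),*T['boat'][1:]),'btn':((335,190,368,214),*T['btn'][1:])}
for k,(b,lo,hi,z) in S.items():
    r=find(s,b,lo,hi); print('scene',k,np.round(r,1),ray(s,r[0],r[1],z).round(3))
im=cv2.cvtColor(c['color'],cv2.COLOR_RGB2BGR)[110:270,260:460]; cv2.imwrite('pics/crop1.png',cv2.resize(im,None,fx=3.7,fy=3.7,interpolation=cv2.INTER_CUBIC))
from scipy.spatial.transform import Rotation as R
print(R.from_quat(get_obs()['ee_rot']).as_matrix().round(3))
E
```

```text
red [390.  137.5  33.   32.   90. ] [ 0.621 -0.239  0.136]Traceback (most recent call last):
  File "<stdin>", line 14, in <module>
  File "<stdin>", line 7, in find
ValueError: max() iterable argument is empty
```

```bash
cat > m.py <<'E'
from h import *
c=load('pics/top1.npy'); s=load('pics/scene1.npy')
def find(c,box,lo,hi):
    x0,y0,x1,y1=box; h=cv2.cvtColor(c['color'][y0:y1,x0:x1].copy(),cv2.COLOR_RGB2HSV)
    m=cv2.morphologyEx(cv2.inRange(h,lo,hi),cv2.MORPH_OPEN,np.ones((3,3),np.uint8))
    cs=cv2.findContours(m,cv2.RETR_EXTERNAL,cv2.CHAIN_APPROX_NONE)[0]
    if not cs: return print('none',h[h.shape[0]//2,h.shape[1]//2])
    (u,v),(w,hh),a=cv2.minAreaRect(max(cs,key=cv2.contourArea)); return u+x0,v+y0,w,hh,a
T={'red':((365,115,415,165),(0,150,80),(8,255,255),.136),'boat':((262,212,312,262),(0,0,165),(180,60,255),.014),
'btn':((345,208,385,245),(55,100,30),(90,255,255),.022),'purple':((262,120,305,165),(125,80,20),(155,255,255),.116),
'green':((200,130,245,175),(50,80,30),(90,255,255),.13),'white':((310,140,348,172),(0,0,165),(180,60,255),.12),'dish':((180,208,234,262),(0,0,165),(180,60,255),.016)}
S={'red':((275,118,318,150),*T['red'][1:]),'boat':((305,238,355,278),*T['boat'][1:]),'btn':((335,190,368,214),*T['btn'][1:])}
for cam,D in((c,T),(s,S)):
  for k,(b,lo,hi,z) in D.items():
    r=find(cam,b,lo,hi)
    if r: print(k,np.round(r,1),ray(cam,r[0],r[1],z).round(3))
im=cv2.cvtColor(c['color'],cv2.COLOR_RGB2BGR)[110:270,260:460]; cv2.imwrite('pics/crop1.png',cv2.resize(im,None,fx=3.7,fy=3.7,interpolation=cv2.INTER_CUBIC))
from scipy.spatial.transform import Rotation as R
print(R.from_quat(get_obs()['ee_rot']).as_matrix().round(3))
E
python3 m.py
```

```text
red [390.  137.5  33.   32.   90. ] [ 0.621 -0.239  0.136]
boat [285.3 235.6  27.4  27.9  76. ] [ 0.426 -0.005  0.014]
btn [362.  225.5  13.   14.   90. ] [ 0.446 -0.184  0.022]
purple [283.4 146.5  19.1  30.4  85.8] [ 0.61  -0.008  0.116]
green [226.9 159.9  11.7  29.1  49.6] [0.576 0.112 0.13 ]
white [328.5 158.5  25.   29.   90. ] [ 0.58  -0.106  0.12 ]
dish [205.5 235.   38.   37.   90. ] [0.429 0.181 0.016]
red [293.8 136.4  30.4  15.2   4.8] [ 0.617 -0.212  0.136]
boat [327.9 257.6  30.6  24.7   9.5] [ 0.427 -0.001  0.014]
btn [351.5 201.   10.   13.   90. ] [ 0.446 -0.177  0.022]
[[ 0.959  0.284 -0.   ]
 [ 0.284 -0.959  0.001]
 [-0.    -0.001 -1.   ]]
```

View pics/crop1.png

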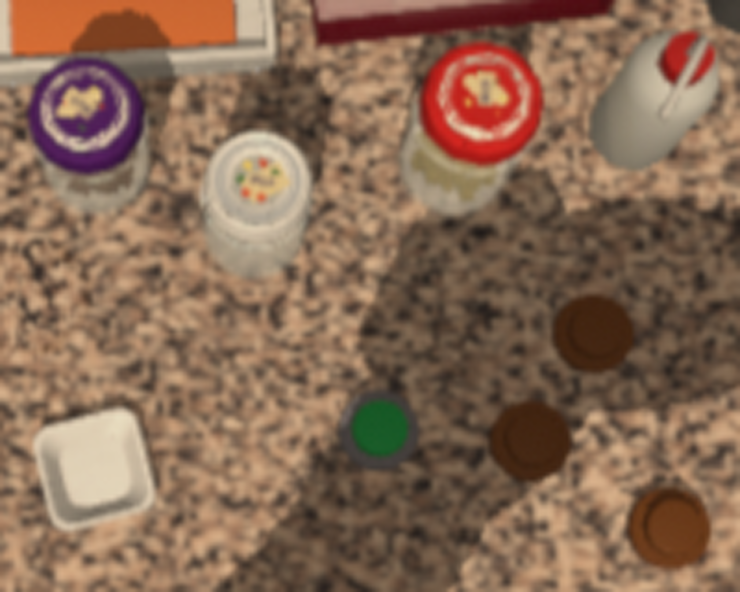

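The crop shows the red-lidded jar, the square boat and the green button on its grey housing, so the choice stands. The scene estimate for the red lid was 27 mm off, so I'll check it, and also see what is near the start pose.

```bash
cat >> h.py <<'E'
def proj(c,p):
    f=c['color'].shape[0]/2/np.tan(np.radians(c['fov_y'])/2)
    return cv2.projectPoints(np.array([p],float),np.array(c['rvec'],float),np.array(c['tvec'],float),np.array([[f,0,c['cx']],[0,f,c['cy']],[0,0,1]]),None)[0].ravel().round(1)
E
python3 - <<'E'
from h import *
c=load('pics/top1.npy'); s=load('pics/scene1.npy')
for n,p in(('red',(.621,-.239,.136)),('btn',(.446,-.184,.022)),('boat',(.426,-.005,.014)),('tcp',(.177,-.599,.25))): print(n,proj(c,p),proj(s,p))
print('bottle tip z', [ray(c,437,130,z).round(3) for z in(.15,.2)])
print('oven corners',[ray(c,u,v,z).round(3) for u,v,z in((552,215,.2),(552,215,0),(585,340,.0),(585,340,.2))])
A=cv2.imread('pics/scene1.png')[100:220,260:400]; B=cv2.imread('pics/top1.png')[180:400,500:640]
A=cv2.resize(A,(560,480)); cv2.imwrite('pics/crop2.png',np.hstack([A[:,:440],cv2.resize(B,(305,480))]))
snap('wrist','pics/w1.png')
E
```

```text
red [390.2 137.3] [297.6 130. ]
btn [362.1 225.6] [352.8 199.2]
boat [285.4 235.4] [329.2 256.4]
tcp [625.4 362. ] [523.  60.]
bottle tip z [array([ 0.631, -0.337,  0.15 ]), array([ 0.613, -0.322,  0.2  ])]
oven corners [array([ 0.438, -0.532,  0.2  ]), array([ 0.469, -0.642,  0.   ]), array([ 0.183, -0.682,  0.   ]), array([ 0.207, -0.565,  0.2  ])]
```

View pics/crop2.png

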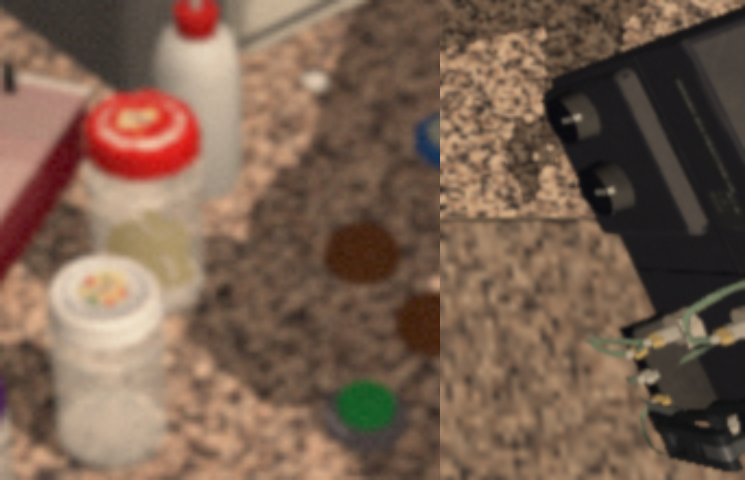

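View pics/w1.png

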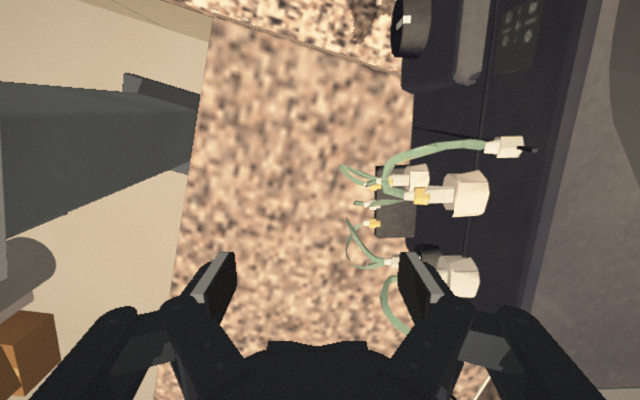

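The scene crop puts the lid top at about (296,130), which matches the projected (297.6,130), so the top-view positions hold. In the wrist view the black machine is under the right finger, from about (400,0) to (560,400). I'll move left and up first, with the gripper shut.

Request:
apply_moves(
  rows=[
    {"x":22,"y":-33,"z":-6,"gripper":1},
    {"x":22,"y":-33,"z":-6,"gripper":1},
    {"x":22,"y":-33,"z":-6,"gripper":1},
    {"x":22,"y":-33,"z":-6,"gripper":1},
    {"x":22,"y":-33,"z":-6,"gripper":1},
  ],
)

```text
invalid input at $.rows[0]: expected keys x, y, z, ax, ay, az, gripper
```

Request:
apply_moves(
  rows=[
    {"x":22,"y":-33,"z":-6,"ax":0,"ay":0,"az":0,"gripper":1},
    {"x":22,"y":-33,"z":-6,"ax":0,"ay":0,"az":0,"gripper":1},
    {"x":22,"y":-33,"z":-6,"ax":0,"ay":0,"az":0,"gripper":1},
    {"x":22,"y":-33,"z":-6,"ax":0,"ay":0,"az":0,"gripper":1},
    {"x":22,"y":-33,"z":-6,"ax":0,"ay":0,"az":0,"gripper":1},
  ],
)

```text
clock: 0.57
position: [0.2362, -0.4079, 0.2799]
ee_rot: [0.99, 0.143, -0.0, -0.0]
ft_force: [0.6, -0.2, 0.3]
grip_width: 0.298
grasp_force: 0.0
```

Request:
apply_moves(
  rows=[
    {"x":38,"y":-11,"z":0,"ax":0,"ay":0,"az":0,"gripper":1},
    {"x":38,"y":-11,"z":0,"ax":0,"ay":0,"az":0,"gripper":1},
    {"x":38,"y":-11,"z":0,"ax":0,"ay":0,"az":0,"gripper":1},
    {"x":38,"y":-11,"z":0,"ax":0,"ay":0,"az":0,"gripper":1},
    {"x":38,"y":-11,"z":0,"ax":0,"ay":0,"az":0,"gripper":1},
  ],
)

```text
clock: 0.98
position: [0.4038, -0.3018, 0.2802]
ee_rot: [0.99, 0.143, 0.0, 0.0]
ft_force: [0.1, -0.8, 0.7]
grip_width: -0.002
grasp_force: 0.0
```

Request:
apply_moves(
  rows=[
    {"x":38,"y":-11,"z":0,"ax":0,"ay":0,"az":0,"gripper":1},
    {"x":38,"y":-11,"z":0,"ax":0,"ay":0,"az":0,"gripper":1},
    {"x":38,"y":-11,"z":0,"ax":0,"ay":0,"az":0,"gripper":1},
    {"x":0,"y":0,"z":0,"ax":0,"ay":0,"az":0,"gripper":1},
  ],
)

```text
clock: 1.32
position: [0.5077, -0.2325, 0.2794]
ee_rot: [0.989, 0.148, 0.001, -0.002]
ft_force: [-0.2, 1.1, -0.6]
grip_width: 0.003
grasp_force: 0.0
```

```bash
python3 - <<'E'
from h import *
c=snap('wrist','pics/w2.png'); print(get_obs()['position'])
print(proj(c,(.621,-.239,.136)),proj(c,(.446,-.184,.022)))
E
```

```text
[ 0.50522447 -0.23533696  0.27936341]
[361.1  75.9] [271.7 199.3]
```

View pics/w2.png

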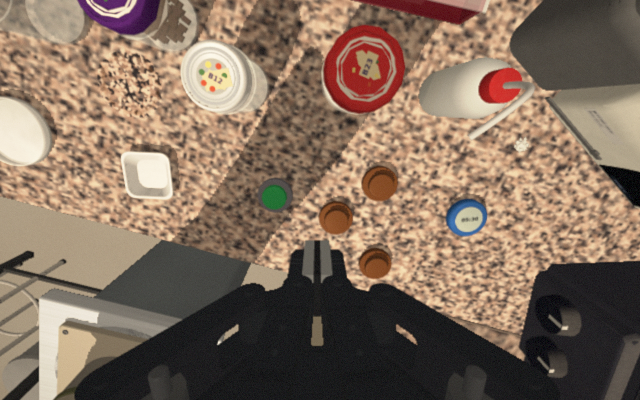

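The wrist view shows the red lid at (364,69), the button at (274,196) and the boat at (147,175), all within a few pixels of prediction. I'll refine from this picture.

```bash
python3 - <<'E'
from h import *
c=load('pics/w2.npy')
print(ray(c,364,69,.136),ray(c,274.5,196,.022),ray(c,147,175,.014)); print(get_obs()['position'],get_obs()['joint_velocities'].round(3))
E
```

```text
[ 0.62697977 -0.23950985  0.136     ] [ 0.45198324 -0.18660853  0.022     ] [ 0.42638845 -0.00457241  0.014     ]
[ 0.50522447 -0.23533696  0.27936341] [ 0.052 -0.035  0.067  0.034  0.007  0.01   0.041]
```

Request:
apply_moves(
  rows=[
    {"x":29,"y":9,"z":0,"ax":0,"ay":0,"az":0,"gripper":1},
    {"x":29,"y":9,"z":0,"ax":0,"ay":0,"az":0,"gripper":1},
    {"x":29,"y":9,"z":0,"ax":0,"ay":0,"az":0,"gripper":1},
    {"x":29,"y":9,"z":0,"ax":0,"ay":0,"az":0,"gripper":1},
    {"x":0,"y":0,"z":20,"ax":0,"ay":0,"az":0,"gripper":1},
  ],
)

```text
clock: 1.78
position: [0.6287, -0.2407, 0.2619]
ee_rot: [0.99, 0.144, 0.003, 0.0]
ft_force: [1.6, 0.7, 0.5]
grip_width: -0.004
grasp_force: 0.0
```

Request:
apply_moves(
  rows=[
    {"x":0,"y":0,"z":25,"ax":0,"ay":0,"az":0,"gripper":1},
    {"x":0,"y":0,"z":25,"ax":0,"ay":0,"az":0,"gripper":1},
    {"x":0,"y":0,"z":15,"ax":0,"ay":0,"az":0,"gripper":1},
    {"x":0,"y":0,"z":10,"ax":0,"ay":0,"az":0,"gripper":1},
    {"x":0,"y":0,"z":0,"ax":0,"ay":0,"az":0,"gripper":1},
  ],
)

```text
clock: 2.2
position: [0.6225, -0.2414, 0.1825]
ee_rot: [0.99, 0.143, -0.002, -0.001]
ft_force: [-0.3, -0.3, 0.1]
grip_width: 0.0
grasp_force: 0.0
```

Request:
apply_moves(
  rows=[
    {"x":0,"y":0,"z":0,"ax":0,"ay":0,"az":0,"gripper":1},
    {"x":0,"y":0,"z":0,"ax":0,"ay":0,"az":0,"gripper":1},
    {"x":0,"y":0,"z":0,"ax":0,"ay":0,"az":0,"gripper":1},
    {"x":0,"y":0,"z":0,"ax":0,"ay":0,"az":0,"gripper":1},
    {"x":0,"y":0,"z":0,"ax":0,"ay":0,"az":0,"gripper":1},
  ],
)

```text
clock: 2.62
position: [0.6243, -0.2409, 0.1859]
ee_rot: [0.99, 0.143, 0.001, 0.0]
ft_force: [-0.6, 0.1, 0.3]
grip_width: -0.002
grasp_force: 0.0
```

Request:
apply_moves(
  rows=[
    {"x":0,"y":0,"z":4,"ax":0,"ay":0,"az":0,"gripper":1},
    {"x":0,"y":0,"z":0,"ax":0,"ay":0,"az":0,"gripper":1},
    {"x":0,"y":0,"z":0,"ax":0,"ay":0,"az":0,"gripper":1},
    {"x":0,"y":0,"z":0,"ax":0,"ay":0,"az":0,"gripper":1},
    {"x":0,"y":0,"z":0,"ax":0,"ay":0,"az":0,"gripper":1},
  ],
)

```text
clock: 3.03
position: [0.624, -0.2408, 0.181]
ee_rot: [0.99, 0.143, 0.0, 0.0]
ft_force: [-0.8, -1.2, 0.2]
grip_width: 0.004
grasp_force: 0.0
```

Request:
apply_moves(
  rows=[
    {"x":0,"y":0,"z":0,"ax":0,"ay":0,"az":0,"gripper":1},
    {"x":0,"y":0,"z":0,"ax":0,"ay":0,"az":0,"gripper":1},
    {"x":0,"y":0,"z":0,"ax":0,"ay":0,"az":0,"gripper":1},
    {"x":0,"y":0,"z":0,"ax":0,"ay":0,"az":0,"gripper":1},
    {"x":0,"y":0,"z":0,"ax":0,"ay":0,"az":0,"gripper":1},
  ],
)

```text
clock: 3.45
position: [0.624, -0.2408, 0.1811]
ee_rot: [0.99, 0.143, 0.0, 0.0]
ft_force: [0.1, 0.3, -0.6]
grip_width: 0.0
grasp_force: 0.0
```

Request:
apply_moves(
  rows=[
    {"x":0,"y":0,"z":0,"ax":0,"ay":0,"az":0,"gripper":1},
    {"x":0,"y":0,"z":0,"ax":0,"ay":0,"az":0,"gripper":1},
    {"x":0,"y":0,"z":0,"ax":0,"ay":0,"az":0,"gripper":1},
    {"x":0,"y":0,"z":0,"ax":0,"ay":0,"az":0,"gripper":1},
    {"x":0,"y":0,"z":0,"ax":0,"ay":0,"az":0,"gripper":1},
  ],
)

```text
clock: 3.87
position: [0.624, -0.2408, 0.181]
ee_rot: [0.99, 0.143, 0.0, 0.0]
ft_force: [-0.3, 0.1, 0.9]
grip_width: -0.001
grasp_force: 0.0
```

Request:
apply_moves(
  rows=[
    {"x":0,"y":0,"z":0,"ax":0,"ay":0,"az":0,"gripper":1},
    {"x":0,"y":0,"z":0,"ax":0,"ay":0,"az":0,"gripper":1},
    {"x":0,"y":0,"z":0,"ax":0,"ay":0,"az":0,"gripper":1},
    {"x":0,"y":0,"z":0,"ax":0,"ay":0,"az":0,"gripper":1},
    {"x":0,"y":0,"z":0,"ax":0,"ay":0,"az":0,"gripper":1},
  ],
)

```text
clock: 4.28
position: [0.624, -0.2408, 0.181]
ee_rot: [0.99, 0.143, 0.0, 0.0]
ft_force: [0.9, 0.5, 0.4]
grip_width: 0.004
grasp_force: 0.0
```

Request:
apply_moves(
  rows=[
    {"x":0,"y":0,"z":0,"ax":0,"ay":0,"az":0,"gripper":1},
    {"x":0,"y":0,"z":0,"ax":0,"ay":0,"az":0,"gripper":1},
    {"x":0,"y":0,"z":0,"ax":0,"ay":0,"az":0,"gripper":1},
    {"x":0,"y":0,"z":0,"ax":0,"ay":0,"az":0,"gripper":1},
    {"x":0,"y":0,"z":0,"ax":0,"ay":0,"az":0,"gripper":1},
  ],
)

```text
clock: 4.7
position: [0.624, -0.2408, 0.181]
ee_rot: [0.99, 0.143, 0.0, 0.0]
ft_force: [0.3, -0.2, -0.5]
grip_width: 0.002
grasp_force: 0.0
```

Request:
apply_moves(
  rows=[
    {"x":0,"y":0,"z":-20,"ax":0,"ay":0,"az":0,"gripper":1},
    {"x":0,"y":0,"z":-40,"ax":0,"ay":0,"az":0,"gripper":1},
    {"x":-20,"y":-30,"z":0,"ax":0,"ay":0,"az":0,"gripper":1},
    {"x":-20,"y":-30,"z":0,"ax":0,"ay":0,"az":0,"gripper":1},
    {"x":-20,"y":-30,"z":0,"ax":0,"ay":0,"az":0,"gripper":1},
  ],
)

```text
clock: 5.12
position: [0.5403, -0.1707, 0.2414]
ee_rot: [0.99, 0.143, 0.001, 0.0]
ft_force: [0.2, 0.0, 0.6]
grip_width: -0.002
grasp_force: 0.0
```

Request:
apply_moves(
  rows=[
    {"x":-20,"y":-30,"z":0,"ax":0,"ay":0,"az":0,"gripper":1},
    {"x":-15,"y":-33,"z":0,"ax":0,"ay":0,"az":0,"gripper":1},
    {"x":-10,"y":-33,"z":0,"ax":0,"ay":0,"az":0,"gripper":1},
    {"x":-10,"y":-33,"z":0,"ax":0,"ay":0,"az":0,"gripper":1},
    {"x":-8,"y":-33,"z":0,"ax":0,"ay":0,"az":0,"gripper":1},
  ],
)

```text
clock: 5.53
position: [0.4333, -0.0331, 0.241]
ee_rot: [0.99, 0.143, 0.0, 0.0]
ft_force: [0.6, 0.4, 0.6]
grip_width: -0.003
grasp_force: 0.0
```

Request:
apply_moves(
  rows=[
    {"x":0,"y":-31,"z":0,"ax":0,"ay":0,"az":0,"gripper":1},
    {"x":0,"y":0,"z":25,"ax":0,"ay":0,"az":0,"gripper":1},
    {"x":0,"y":0,"z":35,"ax":0,"ay":0,"az":0,"gripper":1},
    {"x":0,"y":0,"z":35,"ax":0,"ay":0,"az":0,"gripper":1},
    {"x":0,"y":0,"z":0,"ax":0,"ay":0,"az":0,"gripper":1},
  ],
)

```text
clock: 5.95
position: [0.4223, -0.0043, 0.1412]
ee_rot: [0.99, 0.144, -0.004, -0.001]
ft_force: [-1.6, -0.7, -1.0]
grip_width: -0.004
grasp_force: 0.0
```

Now down to z = 0.058 and hold.

Request:
apply_moves(
  rows=[
    {"x":2,"y":0,"z":25,"ax":0,"ay":0,"az":0,"gripper":1},
    {"x":0,"y":0,"z":25,"ax":0,"ay":0,"az":0,"gripper":1},
    {"x":0,"y":0,"z":20,"ax":0,"ay":0,"az":0,"gripper":1},
    {"x":0,"y":0,"z":10,"ax":0,"ay":0,"az":0,"gripper":1},
    {"x":0,"y":0,"z":0,"ax":0,"ay":0,"az":0,"gripper":1},
  ],
)

```text
clock: 6.37
position: [0.4272, -0.0039, 0.0655]
ee_rot: [0.99, 0.143, -0.001, -0.0]
ft_force: [-0.9, 0.6, 0.2]
grip_width: 0.002
grasp_force: 0.0
```

Request:
apply_moves(
  rows=[
    {"x":0,"y":0,"z":0,"ax":0,"ay":0,"az":0,"gripper":1},
    {"x":0,"y":0,"z":0,"ax":0,"ay":0,"az":0,"gripper":1},
    {"x":0,"y":0,"z":0,"ax":0,"ay":0,"az":0,"gripper":1},
    {"x":0,"y":0,"z":0,"ax":0,"ay":0,"az":0,"gripper":1},
    {"x":0,"y":0,"z":0,"ax":0,"ay":0,"az":0,"gripper":1},
  ],
)

```text
clock: 6.78
position: [0.4281, -0.0039, 0.0667]
ee_rot: [0.99, 0.143, 0.001, 0.0]
ft_force: [0.0, -0.2, 0.4]
grip_width: -0.002
grasp_force: 0.0
```

Request:
apply_moves(
  rows=[
    {"x":0,"y":0,"z":0,"ax":0,"ay":0,"az":0,"gripper":1},
    {"x":0,"y":0,"z":0,"ax":0,"ay":0,"az":0,"gripper":1},
    {"x":0,"y":0,"z":0,"ax":0,"ay":0,"az":0,"gripper":1},
    {"x":0,"y":0,"z":0,"ax":0,"ay":0,"az":0,"gripper":1},
    {"x":0,"y":0,"z":0,"ax":0,"ay":0,"az":0,"gripper":1},
  ],
)

```text
clock: 7.2
position: [0.4277, -0.0038, 0.066]
ee_rot: [0.99, 0.143, -0.0, 0.0]
ft_force: [-0.1, -0.0, -0.2]
grip_width: 0.001
grasp_force: 0.0
```

Request:
apply_moves(
  rows=[
    {"x":0,"y":0,"z":0,"ax":0,"ay":0,"az":0,"gripper":1},
    {"x":0,"y":0,"z":0,"ax":0,"ay":0,"az":0,"gripper":1},
    {"x":0,"y":0,"z":0,"ax":0,"ay":0,"az":0,"gripper":1},
    {"x":0,"y":0,"z":0,"ax":0,"ay":0,"az":0,"gripper":1},
    {"x":0,"y":0,"z":0,"ax":0,"ay":0,"az":0,"gripper":1},
  ],
)

```text
clock: 7.62
position: [0.4277, -0.0038, 0.066]
ee_rot: [0.99, 0.143, 0.0, 0.0]
ft_force: [0.1, -0.7, 0.2]
grip_width: 0.004
grasp_force: 0.0
```

Request:
apply_moves(
  rows=[
    {"x":0,"y":0,"z":0,"ax":0,"ay":0,"az":0,"gripper":1},
    {"x":0,"y":0,"z":0,"ax":0,"ay":0,"az":0,"gripper":1},
    {"x":0,"y":0,"z":0,"ax":0,"ay":0,"az":0,"gripper":1},
    {"x":0,"y":0,"z":0,"ax":0,"ay":0,"az":0,"gripper":1},
    {"x":0,"y":0,"z":0,"ax":0,"ay":0,"az":0,"gripper":1},
  ],
)

```text
clock: 8.03
position: [0.4277, -0.0038, 0.066]
ee_rot: [0.99, 0.143, 0.0, 0.0]
ft_force: [0.5, -0.1, -0.0]
grip_width: -0.001
grasp_force: 0.0
```

Request:
apply_moves(
  rows=[
    {"x":0,"y":0,"z":0,"ax":0,"ay":0,"az":0,"gripper":1},
    {"x":0,"y":0,"z":0,"ax":0,"ay":0,"az":0,"gripper":1},
    {"x":0,"y":0,"z":0,"ax":0,"ay":0,"az":0,"gripper":1},
    {"x":0,"y":0,"z":0,"ax":0,"ay":0,"az":0,"gripper":1},
    {"x":0,"y":0,"z":0,"ax":0,"ay":0,"az":0,"gripper":1},
  ],
)

```text
clock: 8.45
position: [0.4277, -0.0038, 0.066]
ee_rot: [0.99, 0.143, 0.0, 0.0]
ft_force: [-0.8, 0.0, 0.2]
grip_width: 0.002
grasp_force: 0.0
```

The fingertips held at 33 mm above the rim, just outside "two or three centimetres". I'll lower 8 mm and hold another two seconds.

Request:
apply_moves(
  rows=[
    {"x":0,"y":0,"z":8,"ax":0,"ay":0,"az":0,"gripper":1},
    {"x":0,"y":0,"z":0,"ax":0,"ay":0,"az":0,"gripper":1},
    {"x":0,"y":0,"z":0,"ax":0,"ay":0,"az":0,"gripper":1},
    {"x":0,"y":0,"z":0,"ax":0,"ay":0,"az":0,"gripper":1},
    {"x":0,"y":0,"z":0,"ax":0,"ay":0,"az":0,"gripper":1},
  ],
)

```text
clock: 8.87
position: [0.4277, -0.0038, 0.058]
ee_rot: [0.99, 0.143, 0.0, 0.0]
ft_force: [0.7, -0.1, -0.5]
grip_width: -0.003
grasp_force: 0.0
```

Request:
apply_moves(
  rows=[
    {"x":0,"y":0,"z":0,"ax":0,"ay":0,"az":0,"gripper":1},
    {"x":0,"y":0,"z":0,"ax":0,"ay":0,"az":0,"gripper":1},
    {"x":0,"y":0,"z":0,"ax":0,"ay":0,"az":0,"gripper":1},
    {"x":0,"y":0,"z":0,"ax":0,"ay":0,"az":0,"gripper":1},
    {"x":0,"y":0,"z":0,"ax":0,"ay":0,"az":0,"gripper":1},
  ],
)

```text
clock: 9.28
position: [0.4277, -0.0038, 0.0581]
ee_rot: [0.99, 0.143, 0.0, 0.0]
ft_force: [0.1, 0.3, -1.0]
grip_width: 0.001
grasp_force: 0.0
```

Request:
apply_moves(
  rows=[
    {"x":0,"y":0,"z":0,"ax":0,"ay":0,"az":0,"gripper":1},
    {"x":0,"y":0,"z":0,"ax":0,"ay":0,"az":0,"gripper":1},
    {"x":0,"y":0,"z":0,"ax":0,"ay":0,"az":0,"gripper":1},
    {"x":0,"y":0,"z":0,"ax":0,"ay":0,"az":0,"gripper":1},
    {"x":0,"y":0,"z":0,"ax":0,"ay":0,"az":0,"gripper":1},
  ],
)

```text
clock: 9.7
position: [0.4277, -0.0038, 0.058]
ee_rot: [0.99, 0.143, 0.0, 0.0]
ft_force: [-0.1, 0.5, -0.0]
grip_width: -0.001
grasp_force: 0.0
```

Request:
apply_moves(
  rows=[
    {"x":0,"y":0,"z":0,"ax":0,"ay":0,"az":0,"gripper":1},
    {"x":0,"y":0,"z":0,"ax":0,"ay":0,"az":0,"gripper":1},
    {"x":0,"y":0,"z":0,"ax":0,"ay":0,"az":0,"gripper":1},
    {"x":0,"y":0,"z":0,"ax":0,"ay":0,"az":0,"gripper":1},
    {"x":0,"y":0,"z":0,"ax":0,"ay":0,"az":0,"gripper":1},
  ],
)

```text
clock: 10.12
position: [0.4277, -0.0038, 0.058]
ee_rot: [0.99, 0.143, -0.0, 0.0]
ft_force: [-0.3, 0.2, 0.1]
grip_width: 0.0
grasp_force: 0.0
```

Request:
apply_moves(
  rows=[
    {"x":0,"y":0,"z":0,"ax":0,"ay":0,"az":0,"gripper":1},
    {"x":0,"y":0,"z":0,"ax":0,"ay":0,"az":0,"gripper":1},
    {"x":0,"y":0,"z":0,"ax":0,"ay":0,"az":0,"gripper":1},
    {"x":0,"y":0,"z":0,"ax":0,"ay":0,"az":0,"gripper":1},
    {"x":0,"y":0,"z":0,"ax":0,"ay":0,"az":0,"gripper":1},
  ],
)

```text
clock: 10.53
position: [0.4277, -0.0038, 0.058]
ee_rot: [0.99, 0.143, 0.0, 0.0]
ft_force: [-0.9, -0.7, -0.1]
grip_width: -0.001
grasp_force: 0.0
```

Request:
apply_moves(
  rows=[
    {"x":0,"y":0,"z":-25,"ax":0,"ay":0,"az":0,"gripper":1},
    {"x":0,"y":0,"z":-25,"ax":0,"ay":0,"az":0,"gripper":1},
    {"x":-6,"y":36,"z":0,"ax":0,"ay":0,"az":0,"gripper":1},
    {"x":-6,"y":36,"z":0,"ax":0,"ay":0,"az":0,"gripper":1},
    {"x":-6,"y":36,"z":0,"ax":0,"ay":0,"az":0,"gripper":1},
  ],
)

```text
clock: 10.95
position: [0.4414, -0.1138, 0.1087]
ee_rot: [0.99, 0.144, 0.001, 0.001]
ft_force: [1.2, 0.2, -0.3]
grip_width: 0.0
grasp_force: 0.0
```

Request:
apply_moves(
  rows=[
    {"x":-6,"y":36,"z":0,"ax":0,"ay":0,"az":0,"gripper":1},
    {"x":-7,"y":36,"z":0,"ax":0,"ay":0,"az":0,"gripper":1},
    {"x":0,"y":0,"z":15,"ax":0,"ay":0,"az":0,"gripper":1},
    {"x":0,"y":0,"z":0,"ax":0,"ay":0,"az":0,"gripper":1},
    {"x":0,"y":0,"z":0,"ax":0,"ay":0,"az":0,"gripper":1},
  ],
)

```text
clock: 11.37
position: [0.4485, -0.1847, 0.0925]
ee_rot: [0.99, 0.143, -0.001, -0.001]
ft_force: [0.3, 0.7, 0.6]
grip_width: 0.003
grasp_force: 0.0
```

```bash
python3 - <<'E'
from h import *
print(get_obs()['position']); c=snap('wrist','pics/w3.png'); print(proj(c,(.449,-.185,.022)))
E
```

```text
[ 0.44853715 -0.18466282  0.09251449]
[316.7 218.5]
```

View pics/w3.png

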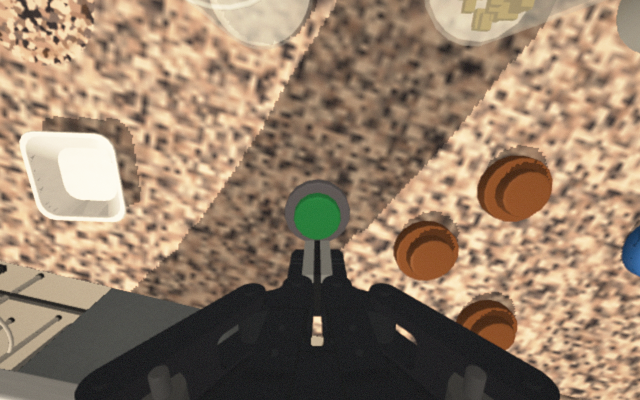

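The button is centred at (317,217), as predicted, and the fingers are clear of the brown ones. Next is the press.

Request:
apply_moves(
  rows=[
    {"x":0,"y":0,"z":20,"ax":0,"ay":0,"az":0,"gripper":1},
    {"x":0,"y":0,"z":18,"ax":0,"ay":0,"az":0,"gripper":1},
    {"x":0,"y":0,"z":8,"ax":0,"ay":0,"az":0,"gripper":1},
    {"x":0,"y":0,"z":0,"ax":0,"ay":0,"az":0,"gripper":1},
    {"x":0,"y":0,"z":0,"ax":0,"ay":0,"az":0,"gripper":1},
  ],
)

```text
clock: 11.83
position: [0.4493, -0.1846, 0.0476]
ee_rot: [0.99, 0.144, 0.0, -0.0]
ft_force: [-0.4, 0.5, 0.7]
grip_width: 0.002
grasp_force: 0.0
```

Request:
apply_moves(
  rows=[
    {"x":0,"y":0,"z":3,"ax":0,"ay":0,"az":0,"gripper":1},
    {"x":0,"y":0,"z":3,"ax":0,"ay":0,"az":0,"gripper":1},
    {"x":0,"y":0,"z":3,"ax":0,"ay":0,"az":0,"gripper":1},
    {"x":0,"y":0,"z":2,"ax":0,"ay":0,"az":0,"gripper":1},
    {"x":0,"y":0,"z":0,"ax":0,"ay":0,"az":0,"gripper":1},
  ],
)

```text
clock: 12.25
position: [0.4496, -0.1854, 0.0362]
ee_rot: [0.99, 0.143, 0.001, 0.0]
ft_force: [1.0, -0.3, 3.1]
grip_width: -0.002
grasp_force: 1.6
```

Force is 3.1 N, so it's nearly down. Two small steps more.

Request:
apply_moves(
  rows=[
    {"x":0,"y":0,"z":1.5,"ax":0,"ay":0,"az":0,"gripper":1},
    {"x":0,"y":0,"z":1,"ax":0,"ay":0,"az":0,"gripper":1},
    {"x":0,"y":0,"z":0,"ax":0,"ay":0,"az":0,"gripper":1},
    {"x":0,"y":0,"z":0,"ax":0,"ay":0,"az":0,"gripper":1},
  ],
)

```text
clock: 12.58
position: [0.4497, -0.1854, 0.0346]
ee_rot: [0.99, 0.143, 0.0, 0.001]
ft_force: [-3.5, 2.1, 15.4]
grip_width: -0.003
grasp_force: 7.7
```

The force jumped to 15 N, so the button is on its stop, fully down. Now I let it go.

Request:
apply_moves(
  rows=[
    {"x":0,"y":0,"z":-5,"ax":0,"ay":0,"az":0,"gripper":1},
    {"x":0,"y":0,"z":-15,"ax":0,"ay":0,"az":0,"gripper":1},
    {"x":0,"y":0,"z":-25,"ax":0,"ay":0,"az":0,"gripper":1},
    {"x":0,"y":0,"z":-25,"ax":0,"ay":0,"az":0,"gripper":1},
    {"x":0,"y":0,"z":0,"ax":0,"ay":0,"az":0,"gripper":1},
  ],
)

```text
clock: 13.0
position: [0.4509, -0.1858, 0.1074]
ee_rot: [0.99, 0.143, 0.002, 0.002]
ft_force: [1.1, 0.2, 0.6]
grip_width: -0.0
grasp_force: 0.0
```

Request:
apply_moves(
  rows=[
    {"x":0,"y":0,"z":0,"ax":0,"ay":0,"az":0,"gripper":1},
    {"x":0,"y":0,"z":0,"ax":0,"ay":0,"az":0,"gripper":1},
    {"x":0,"y":0,"z":0,"ax":0,"ay":0,"az":0,"gripper":1},
    {"x":0,"y":0,"z":0,"ax":0,"ay":0,"az":0,"gripper":1},
    {"x":0,"y":0,"z":0,"ax":0,"ay":0,"az":0,"gripper":1},
  ],
)

```text
clock: 13.42
position: [0.4486, -0.185, 0.1027]
ee_rot: [0.99, 0.143, -0.001, -0.0]
ft_force: [-0.1, 0.8, -0.3]
grip_width: 0.002
grasp_force: 0.0
```

```bash
python3 -c "
from h import *
o=get_obs(); print(o['position'],o['ft_force']); print(hand_in())"
```

```text
[ 0.44856993 -0.18496304  0.10272138] [-0.13254156  0.78193265 -0.33194501]
the job is handed in; nothing more can be done
None
```

I held the fingertips over the red lid and then the weighing boat for two seconds each (about 26 and 25 mm above), pressed the green button onto its stop and let it go, and handed the job in at about 13.4 s; no verdict came back, and I felt no contact except at the button.

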